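Step the photometer's filter wheel to red

TASK

For measuring the blue samples, set the photometer to its red filter: push gently on the black tabs of the filter wheel with the fingertips, without gripping them, until the red filter is centred at the white arrow. Let go and leave the wheel at rest there. Do not lift, tip or shift the photometer, and leave the bottles, clamps and other things around it where they stand.

Things in the scene. Friction and masses are not known exactly. Their poses are not given: they have to be found in the camera images.
- photometer: filter photometer, loose on the table, 2.6 kg: grey housing 255 x 190 mm, 50 mm tall, with a blue front console (top 63 mm high, 55 mm deep) whose white arrow points at the wheel's centre. Origin on the table below the wheel's axis, z up; its -x points from the axis to the arrow. Front edge 150 mm from the axis, back edge 105 mm, sides 95 mm either way in y
- filter_wheel (a joint): turn of the wheel about its upright axis, rad: 0 (or any whole turns) = red filter exactly at the arrow; grows counter-clockwise seen from above. Either way round works, with at least one whole turn free each way. No click stops, no spring: light friction (about 0.12 N m, 2 N at a tab); it stays where it is left
- wheel_centre (a point): centre of the wheel's flat top, on the axis, 63 mm above the table; turns with the wheel. The wheel is an aluminium disc of 170 mm diameter with a low hub (32 mm across, 4 mm high) and three identical black tabs standing at its rim
- red_filter (a point): centre of the red filter, on the wheel's top, 52 mm from the axis. Six flat filters of 28 mm diameter lie 60 deg apart on that circle: counter-clockwise seen from above red, yellow, green, blue, white, violet
- mark (a point): fixed point of the housing where the red filter's centre belongs: 52 mm from the wheel's axis towards the white arrow, at the height of the wheel's top face
- tab0 (a point): middle of the top edge of a tab, 73 mm from the axis and 89 mm above the table, at 30 deg counter-clockwise from the red filter. The tab is an upright black fin 26 mm high, 22 mm long radially (62 to 84 mm from the axis) and 8 mm thick
- tab1 (a point): middle of the top edge of a tab, 73 mm from the axis and 89 mm above the table, at 150 deg counter-clockwise from the red filter. The tab is an upright black fin 26 mm high, 22 mm long radially (62 to 84 mm from the axis) and 8 mm thick
- tab2 (a point): middle of the top edge of a tab, 73 mm from the axis and 89 mm above the table, at 270 deg counter-clockwise from the red filter. The tab is an upright black fin 26 mm high, 22 mm long radially (62 to 84 mm from the axis) and 8 mm thick
- bottle_a: white plastic reagent bottle with a blue cap, 64 mm across, 150 mm tall, beside the photometer's left (+y) side; origin under its base; to be left alone
- bottle_b: second white bottle like the first, 64 mm across, 150 mm tall, beside the photometer's right (-y) side; origin under its base; to be left alone
- clamp_a: wooden test-tube clamp lying flat, 150 x 28 x 12 mm, long along its x; origin in the middle of its underside; to be left alone
- clamp_b: second wooden test-tube clamp lying flat, 150 x 28 x 12 mm; origin in the middle of its underside; to be left alone
- beaker: open glass beaker, 72 mm across, 90 mm tall, standing behind the photometer; origin under its base; to be left alone
- stopper: small dark rubber stopper, 34 mm across, 28 mm tall, standing; origin under its base; to be left alone
- jar: amber glass jar with a black cap, 56 mm across, 75 mm tall, standing behind the photometer; origin under its base; to be left alone

How it is judged (in metres and radians):
At the end, for the whole second after the job is handed in: The red filter's centre is within 6 mm of its place at the arrow, the wheel is at rest (under 0.05 rad/s), the photometer stands upright within 20 mm of where it was, and each bystander is within 20 mm of where it was (horizontal distance between red_filter and mark below 0.006 m and velocity of joint filter_wheel between -0.05 and 0.05 rad/s and distance of each of photometer, bottle_a, bottle_b, clamp_a, clamp_b, beaker, stopper, jar from where it was at the start of the episode below 0.02 m and angle between photometer's own z axis and vertical below 0.05 rad); the robot touches nothing.
It fails at once if the photometer is lifted, tipped or shifted (over 20 mm, or tilted over 0.05 rad) (not (distance of photometer from where it was at the start of the episode below 0.02 m and angle between photometer's own z axis and vertical below 0.05 rad)).
It fails at once if a tab is gripped, or the photometer pressed hard (over 25 N between fingers and photometer) (contact force between the fingers and photometer above 25 N).
It fails at once if a bystander is moved over 20 mm (not (distance of each of bottle_a, bottle_b, clamp_a, clamp_b, beaker, stopper, jar from where it was at the start of the episode below 0.02 m)).
It also fails if it takes over 48 s, if anything falls off the work surface, if the arm or the gripper's body presses on something with over 40 N, if the wrist force passes 120 N, or if a joint passes its speed limit or range.

ROBOT

A 7-joint arm with a two-finger parallel gripper is mounted at the origin on the work surface. World frame = base frame: x ahead of the robot, y to its left, z up, the work surface at z = 0. Lengths are in mm, angles in rad, forces in N, time in s.
With the tool pointing down it reaches from about 400 to 900 mm from the base axis. Payload 5.5 kg.
Tool frame: the origin (TCP) lies midway between the tips of the shut fingers; the grasp point (between the pads) lies 19 mm behind it (env.pinch_z is the distance from the TCP to the grasp point, in mm); z points along the fingers, y is the line along which they close (so a half turn about z gives the same grasp; the last joint's range is limited). The gripper opens to 92 mm and grips with 3 to 60 N. Pads are 19 mm wide; open, the fingers measure 130 mm over their backs; the gripper's body (75 mm by 190 mm) begins 47 mm behind the grasp point.
Start: joints at [1.585, 0.501, -0.427, 1.55, 0.221, 1.138, -0.21], TCP at [160.091, -629.977, 226.729] pointing down, gripper open.
Joint ranges: [-2.88, 2.88], [-0.31, 2.03], [-1.54, 1.56], [0.2, 2.42], [-1.41, 4.55], [0.19, 2.02], [-2.57, 2.57]. Speed limits (rad/s): [2.57, 2.57, 3.14, 3.14, 3.14, 3.14, 3.14].

INTERFACE

Orientations are given as a 3x3 rotation matrix whose columns are the frame's x, y, z axes.
In Python, from cell import env gives the robot as it stands.
- The arm moves only by the tool apply_moves, never from a script. Its argument "increments" is a list of rows, each an object of numbers: "x", "y", "z": the shift along the tool's x, y, z in mm; "wx", "wy", "wz": the turn, a rotation vector about the tool's x, y, z in rad. In form: [{"x": .., "y": .., "z": .., "wx": .., "wy": .., "wz": ..}, ...]. A call has 1 to 20 rows; each row shifts and turns the commanded pose from where the row before left it, along the tool's axes as they then stand; what a row does not reach is not made up. A row lasts 1/12 s, in which the tool goes at most 41.7 mm and 7.16 degrees, less where a joint would pass 70% of its speed; a pose out of reach is approached as far as the arm can. A call is refused whole if a number of a shift passes 41.7 or a number of a turn 0.125, either way. A call with a gripper value outside its range is refused whole. "gripper" is the finger opening in mm, from 0 to 91.8, set as the call begins (left out, the last holds). The fingers move at their own pace and stop on an object; "squeeze" is the grip in N (left out, the last holds). Time passes only in rows, so rows that do not move let the fingers close. It gives the time, the measured TCP pose, the force, the opening and the grip force at its end, in the units of the state.
- env.get_obs(): the state, without advancing time (a new reading comes with each control period).
- env.camera(name): name is "side" or "top"; returns a dict with "frame" (420x560x3 uint8, red, green, blue), "fx", "fy", "cx", "cy" (pixels), "distortion" ([k1, k2, p1, p2, k3] as OpenCV has them; the pictures are not rectified), "eye" and "rotation" of the camera in the world. Camera axes: x right, y up, looking along -z (the intrinsics and any distortion apply to the point x, -y, -z); pixel columns grow to the right and rows downward; lengths in mm; the calibration is good to about 2 mm. A picture is of the moment at which its call begins. There is no depth.
- env.hand_in(): hands the job in; it is judged then, once.
Trained networks look in a picture, given as the dict that the camera call returned (one of the last four; its "shot" number tells which), for a name from the list of things; names that differ only in an ending like _2 or _b are one class to them, and where a whole thing is asked for, a point or a joint stands for the part that bears it (a point fixed in the world has none). Each returns a list of dicts, best first, with "conf" (0 to 1); they miss things now and then, are a little off and sometimes report something else, mostly with a low value. They report only what shows in the picture. A call takes as long as a camera call.
- env.recognise(picture, target): "extent" ([left, top, right, bottom] in pixels, round what is visible of it).
- env.place_of(picture, target): "at" ([column, row] in pixels: a listed point, or the origin of a listed thing).
The state is a dict: "time_s": time; "joints": joint angles; "qd": joint speeds; "joint_torque": joint torques, N m; "position": TCP position; "orientation": TCP orientation; "contact_force": force on the tool from outside, world axes, zero at the start; "wrist_torque": the same for the moment, N m; "finger_gap": opening from 0.0 (shut) to 1.0 (fully open); "gripper_force": force on a finger pad.
Only numpy, scipy, OpenCV 4.12 (cv2) and the standard library are available. Lean on these libraries where they do the work, as an engineer would, in place of code of your own. Each camera call takes 0.05 s, during which the arm holds its last target. There are 200 camera calls.

## Working session

There is one attempt and no reset: what is moved stays moved. The work goes in short steps, Python scripts to look and compute and a tool call to move; the robot and the scene stay as the last step left them, time stands still between calls to the robot, and variables do not carry over. Pictures are saved under pics/ and viewed, at most 10 in all, crops included, and the job is handed in when it is done.

Besides the shell and the picture viewer there is one more tool, called after ">>>" as name(argument=value, ...) on one line, values as JSON. apply_moves: Moves the arm, as the interface text tells. Its arguments: {"type":"object","properties":{"increments":{"type":"array"},"gripper":{"type":"number"},"squeeze":{"type":"number"}},"required":["increments"]}

```bash
mkdir -p pics
cat > h.py <<'E'
import numpy as np, cv2
from cell import env
def ray(c,px):
    K=np.array([[c["fx"],0,c["cx"]],[0,c["fy"],c["cy"]],[0,0,1]])
    u=cv2.undistortPoints(np.array([[px]],float),K,np.array(c["distortion"],float))[0,0]
    return np.array(c["rotation"])@np.array([u[0],-u[1],-1.])
def atz(c,px,z):
    d=ray(c,px);e=np.array(c["eye"]);return e+d*(z-e[2])/d[2]
def tri(obs):
    A=np.zeros((3,3));b=np.zeros(3)
    for c,p in obs:
        d=ray(c,p);d/=np.linalg.norm(d);P=np.eye(3)-np.outer(d,d);A+=P;b+=P@np.array(c["eye"])
    return np.linalg.solve(A,b)
E
python3 - <<'E'
from h import *
np.set_printoptions(precision=1,suppress=True)
C={n:env.camera(n) for n in("side","top")}
for n in C: cv2.imwrite(f"pics/{n}0.png",C[n]["frame"][:,:,::-1]); print(n,C[n]["eye"])
for t in "wheel_centre red_filter mark tab0 tab1 tab2 photometer bottle_a beaker jar clamp_a stopper".split():
    z={"wheel_centre":63,"red_filter":63,"mark":63,"tab0":89,"tab1":89,"tab2":89}.get(t,0)
    R={}
    for n in C:
        R[n]=env.place_of(C[n],t)
        for r in R[n][:3]: print(t,n,r["conf"],np.array(r["at"]),atz(C[n],r["at"],z))
    if all(R.values()) : print("   tri",tri([(C[n],R[n][0]["at"]) for n in C]))
o=env.get_obs();print(o["time_s"],o["position"],np.array(o["orientation"]))
E
```

```text
side [-91.7 772.6 787.3]
top [ 431.8  -32.3 1361.8]
wheel_centre side 0.92 [311.3 231.9] [475.    1.9  63. ]
wheel_centre top 0.77 [280.9 234. ] [487.2 -17.6  63. ]
   tri [488.4 -17.1  45.4]
red_filter side 0.98 [293.5 234. ] [505.   35.8  63. ]
red_filter side 0.22 [196.4 390.6] [358.5 494.8  63. ]
red_filter top 0.73 [138.2 262.5] [404.5 436.4  63. ]
red_filter top 0.63 [267.5 226.8] [510.8  24.5  63. ]
   tri [358.7 311.1 313. ]
mark side 0.85 [321.1 238.4] [440.1   8.5  63. ]
mark top 0.86 [274.3 251.2] [433.4   4.1  63. ]
mark top 0.3 [339.3 247.7] [ 440.8 -200.7   63. ]
   tri [436.7   6.3  63. ]
tab0 side 0.89 [341.5 224.3] [414.1 -40.5  89. ]
tab0 side 0.82 [294.2 234.8] [480.3  63.7  89. ]
tab0 side 0.68 [296.9 205.1] [553.9 -40.7  89. ]
tab0 top 0.95 [289.5 252. ] [430.2 -43.5  89. ]
tab0 top 0.9 [291.4 215.2] [544.  -51.6  89. ]
tab0 top 0.84 [258.4 236.4] [479.9  52.   89. ]
   tri [425.1 -46.7  80.9]
tab1 side 0.89 [341.5 224.3] [414.1 -40.5  89. ]
tab1 side 0.82 [294.2 234.8] [480.3  63.7  89. ]
tab1 side 0.68 [296.9 205.1] [553.9 -40.7  89. ]
tab1 top 0.95 [289.5 252.
[... 958 characters left out ...]
side 0.94 [303.9 208.8] [ 608.  -141.5    0. ]
beaker top 0.65 [319.4 199.4] [ 603.1 -147.5    0. ]
   tri [ 606.4 -145.5   -1.8]
jar side 0.97 [256.3 222.3] [673.6  -7.1   0. ]
jar top 0.49 [279.1 176.3] [683.9 -14.2   0. ]
   tri [684.1 -15.2  -9. ]
clamp_a side 0.59 [384.1 175.1] [ 518.9 -451.8    0. ]
clamp_a side 0.57 [200.1 390.4] [392.4 465.8  -0. ]
clamp_a top 0.92 [138.  262.2] [404.2 459.9   0. ]
clamp_a top 0.65 [411. 222.] [ 521.8 -450.     0. ]
   tri [302.4 250.8 436.6]
stopper side 0.71 [159.1 336.7] [559.9 430.3   0. ]
stopper top 0.55 [145.4 217.8] [551.9 437.1   0. ]
   tri [551.4 434.2   9.6]
1.3 [ 160.1 -630.   226.7] [[ 1.   0.2  0. ]
 [ 0.2 -1.   0. ]
 [ 0.  -0.  -1. ]]
```

Run:
```python
import cv2,numpy as np
t=cv2.imread("pics/top0.png")[160:310,190:390];s=cv2.imread("pics/side0.png")[150:300,210:410]
f=lambda a:cv2.resize(a,(800,600),interpolation=cv2.INTER_CUBIC)
cv2.imwrite("pics/tc.png",f(t));cv2.imwrite("pics/sc.png",f(s))
```

```text
(no output)
```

View pics/tc.png

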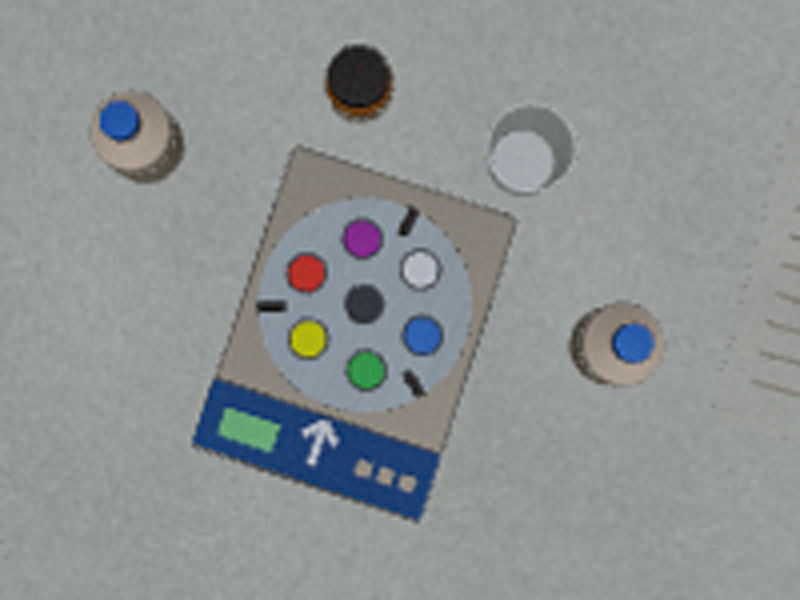

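View pics/sc.png

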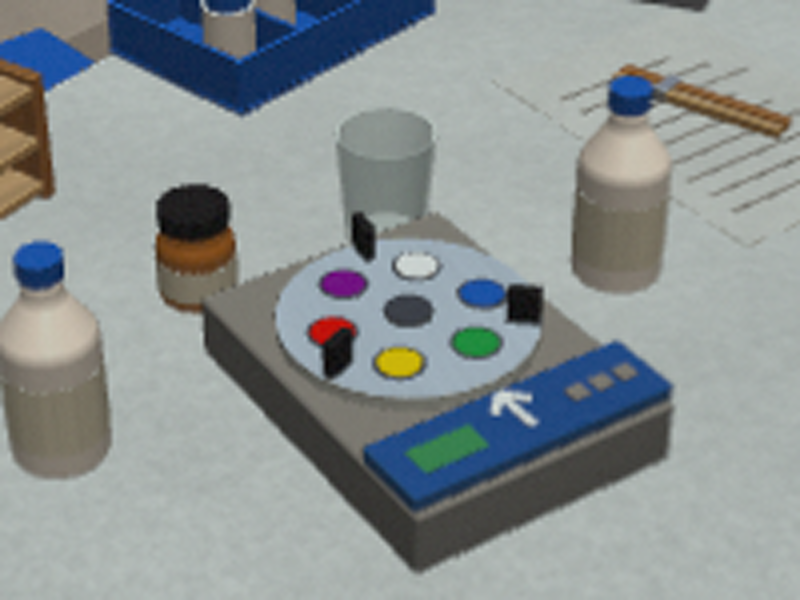

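The top crop shows the wheel centre at (364,303), red at (307,272), and the arrow pointing down-left at (318,440). The tabs are at (271,306), (413,383) and (408,221). Red therefore needs about +100° CCW. I'll fit the pose from both views.

```bash
cat >> h.py <<'E'
def proj(c,P):
    R=np.array(c["rotation"]);F=np.diag([1.,-1,-1])@R.T
    K=np.array([[c["fx"],0,c["cx"]],[0,c["fy"],c["cy"]],[0,0,1.]])
    return cv2.projectPoints(np.asarray(P,float),cv2.Rodrigues(F)[0],-F@np.array(c["eye"],float),K,np.array(c["distortion"],float))[0][:,0]
E
python3 - <<'E'
from h import *
from scipy.optimize import least_squares
np.set_printoptions(precision=1,suppress=True)
H=np.array([[-150,95,63],[-150,-95,63],[-95,95,63],[-95,-95,63],[105,95,50],[105,-95,50]],float)
top=[(194,446),(419,521),(215,379),(442,452),(297,145),(517,216),(307,272),(309,339),(366,370),(423,335),(421,269),(362,239)]
side=[(416,503),(671,389),(366,453),(617,343),(205,300),(435,213),None,(400,363),(476,343),(482,293),(417,265),(344,284)]
C={n:env.camera(n) for n in("top","side")}
def model(p):
    a=p[3]+np.pi+p[2]+np.arange(6)*np.pi/3
    h=H.copy();c,s=np.cos(p[2]),np.sin(p[2])
    h[:,:2]=H[:,:2]@np.array([[c,s],[-s,c]])+p[:2]
    return np.vstack([h,np.c_[p[0]+52*np.cos(a),p[1]+52*np.sin(a),63+0*a]])
def parts(p):
    out=[]
    for n,L,o in(("top",top,(190,160)),("side",side,(210,150))):
        q=proj(C[n],model(p)); k=[i for i in range(12) if L[i]]
        out.append(q[k]-(np.array([L[i] for i in k])/4+o-[.4,.4]))
    return out
for w in((1,1),(1,0),(0,1)):
    r=least_squares(lambda p:np.r_[w[0]*parts(p)[0].ravel(),w[1]*parts(p)[1].ravel()],[484,-20,-.3,-1.75])
    print(w,r.x[:2],np.degrees(r.x[2:]),[np.sqrt((e**2).mean()) for e in parts(r.x)])
E
```

```text
(1, 1) [484.2 -14.7] [-19.4 -99.9] [np.float64(0.8370393072598705), np.float64(1.0649326089565425)]
(1, 0) [483.1 -17.5] [ -19.1 -100.1] [np.float64(0.4272116730756278), np.float64(1.7189574590761887)]
(0, 1) [483.9 -11.2] [-19.6 -99.6] [np.float64(1.5417823299762392), np.float64(0.7562875173412843)]
```

```bash
cat >> h.py <<'E'
def togo(x,y,z,yaw):
    o=env.get_obs();R=np.array(o["orientation"]);p=np.array(o["position"])
    print("t",round(o["time_s"],2),"pos",p.round(1),"yaw",np.degrees(np.arctan2(R[1,0],R[0,0])).round(2),"F",np.array(o["contact_force"]).round(1))
    d=R.T@(np.array([x,y,z])-p)
    print("tool shift",d.round(1),"wz",round((np.arctan2(R[1,0],R[0,0])-np.radians(yaw)+np.pi)%(2*np.pi)-np.pi,4),"q",np.array(o["joints"]).round(2))
E
python3 -c "
from h import *
togo(524,-76,227,33)"
```

```text
t 1.4 pos [ 160.1 -630.   226.7] yaw 14.26 F [ 0.1  0.2 -0.3]
tool shift [ 4.891e+02 -4.473e+02 -3.000e-01] wz -0.3271 q [ 1.59  0.5  -0.43  1.55  0.22  1.14 -0.21]
```

>>> apply_moves(increments=[{"x": 24.4, "y": -22.3}, {"x": 24.4, "y": -22.3}, {"x": 24.4, "y": -22.3}, {"x": 24.4, "y": -22.3}, {"x": 24.4, "y": -22.3}, {"x": 24.4, "y": -22.3}, {"x": 24.4, "y": -22.3}, {"x": 24.4, "y": -22.3}, {"x": 24.4, "y": -22.3}, {"x": 24.4, "y": -22.3}, {"x": 24.4, "y": -22.3}, {"x": 24.4, "y": -22.3}, {"x": 24.4, "y": -22.3}, {"x": 24.4, "y": -22.3}, {"x": 24.4, "y": -22.3}, {"x": 24.4, "y": -22.3}, {"x": 24.4, "y": -22.3}, {"x": 24.4, "y": -22.3}, {"x": 24.4, "y": -22.3}, {"x": 24.4, "y": -22.3}], gripper=0)

```text
validation failed for argument at $.in...
```

>>> apply_moves(increments=[{"wz": -0.11}, {"wz": -0.11}, {"wz": -0.107}, {}])

```text
validation failed for argument at $.in...
```

```bash
python3 -c "
from h import *
togo(524,-76,74,33)
print(env.get_obs()['finger_gap'])"
```

```text
t 1.4 pos [ 160.1 -630.   226.7] yaw 14.26 F [ 0.1  0.2 -0.3]
tool shift [ 489.1 -447.3  152.7] wz -0.3271 q [ 1.59  0.5  -0.43  1.55  0.22  1.14 -0.21]
0.9997917383333321
```

The call was refused, probably because each row needs all six numbers.

>>> apply_moves(increments=[{"x": 24.4, "y": -22.3, "z": 0, "wx": 0, "wy": 0, "wz": 0}, {"x": 24.4, "y": -22.3, "z": 0, "wx": 0, "wy": 0, "wz": 0}, {"x": 24.4, "y": -22.3, "z": 0, "wx": 0, "wy": 0, "wz": 0}, {"x": 24.4, "y": -22.3, "z": 0, "wx": 0, "wy": 0, "wz": 0}, {"x": 24.4, "y": -22.3, "z": 0, "wx": 0, "wy": 0, "wz": 0}, {"x": 24.4, "y": -22.3, "z": 0, "wx": 0, "wy": 0, "wz": 0}, {"x": 24.4, "y": -22.3, "z": 0, "wx": 0, "wy": 0, "wz": 0}, {"x": 24.4, "y": -22.3, "z": 0, "wx": 0, "wy": 0, "wz": 0}, {"x": 24.4, "y": -22.3, "z": 0, "wx": 0, "wy": 0, "wz": 0}, {"x": 24.4, "y": -22.3, "z": 0, "wx": 0, "wy": 0, "wz": 0}, {"x": 24.4, "y": -22.3, "z": 0, "wx": 0, "wy": 0, "wz": 0}, {"x": 24.4, "y": -22.3, "z": 0, "wx": 0, "wy": 0, "wz": 0}, {"x": 24.4, "y": -22.3, "z": 0, "wx": 0, "wy": 0, "wz": 0}, {"x": 24.4, "y": -22.3, "z": 0, "wx": 0, "wy": 0, "wz": 0}, {"x": 24.4, "y": -22.3, "z": 0, "wx": 0, "wy": 0, "wz": 0}, {"x": 24.4, "y": -22.3, "z": 0, "wx": 0, "wy": 0, "wz": 0}, {"x": 24.4, "y": -22.3, "z": 0, "wx": 0, "wy": 0, "wz": 0}, {"x": 24.4, "y": -22.3, "z": 0, "wx": 0, "wy": 0, "wz": 0}, {"x": 24.4, "y": -22.3, "z": 0, "wx": 0, "wy": 0, "wz": 0}, {"x": 24.4, "y": -22.3, "z": 0, "wx": 0, "wy": 0, "wz": 0}], gripper=0)

```text
time_s: 3.07
position: [524.0, -76.2, 227.0]
orientation: [[0.969, 0.246, 0.001], [0.246, -0.969, -0.0], [0.0, 0.001, -1.0]]
contact_force: [-0.9, -0.2, -0.9]
finger_gap: 0.005
gripper_force: 0.0
```

>>> apply_moves(increments=[{"x": 0, "y": 0, "z": 0, "wx": 0, "wy": 0, "wz": -0.11}, {"x": 0, "y": 0, "z": 0, "wx": 0, "wy": 0, "wz": -0.11}, {"x": 0, "y": 0, "z": 0, "wx": 0, "wy": 0, "wz": -0.107}, {"x": 0, "y": 0, "z": 0, "wx": 0, "wy": 0, "wz": 0}])

```text
time_s: 3.4
position: [523.3, -77.1, 226.7]
orientation: [[0.836, 0.548, -0.0], [0.548, -0.836, 0.0], [0.0, -0.0, -1.0]]
contact_force: [0.3, -0.2, 0.4]
finger_gap: 0.005
gripper_force: 0.0
```

```bash
python3 -c "
from h import *
togo(524,-76,74,33)
print(env.get_obs()['finger_gap'])"
```

```text
t 3.4 pos [523.3 -77.1 226.7] yaw 33.26 F [ 0.3 -0.2  0.4]
tool shift [  1.2  -0.5 152.7] wz 0.0045 q [ 0.77  0.36 -0.82  1.84  0.29  1.07 -1.15]
0.004568231562164141
```

>>> apply_moves(increments=[{"x": 1.2, "y": -0.5, "z": 30, "wx": 0, "wy": 0, "wz": 0}, {"x": 0, "y": 0, "z": 35, "wx": 0, "wy": 0, "wz": 0}, {"x": 0, "y": 0, "z": 30, "wx": 0, "wy": 0, "wz": 0}, {"x": 0, "y": 0, "z": 25, "wx": 0, "wy": 0, "wz": 0}, {"x": 0, "y": 0, "z": 16, "wx": 0, "wy": 0, "wz": 0}, {"x": 0, "y": 0, "z": 10, "wx": 0, "wy": 0, "wz": 0}, {"x": 0, "y": 0, "z": 6, "wx": 0, "wy": 0, "wz": 0}, {"x": 0, "y": 0, "z": 0, "wx": 0, "wy": 0, "wz": 0}, {"x": 0, "y": 0, "z": 0, "wx": 0, "wy": 0, "wz": 0}])

```text
time_s: 4.15
position: [524.6, -76.5, 75.4]
orientation: [[0.839, 0.544, 0.001], [0.544, -0.839, -0.0], [0.001, 0.001, -1.0]]
contact_force: [0.1, -0.7, 0.3]
finger_gap: 0.004
gripper_force: 0.0
```

```bash
python3 -c "
from h import *
togo(524,-76,74,33)
for n in('top','side'):
    c=env.camera(n);print(proj(c,[[484,-15,63]]))
    if n=='side': cv2.imwrite('pics/s1.png',cv2.resize(c['frame'][150:300,210:410,::-1],(800,600),interpolation=2))"
```

```text
t 4.15 pos [524.6 -76.5  75.4] yaw 32.93 F [ 0.1 -0.7  0.3]
tool shift [-0.3 -0.8  1.4] wz -0.0011 q [ 0.64  0.56 -0.69  1.96  0.5   0.79 -1.33]
[[280.09481211 235.03454986]]
[[312.42806803 227.41106164]]
```

View pics/s1.png

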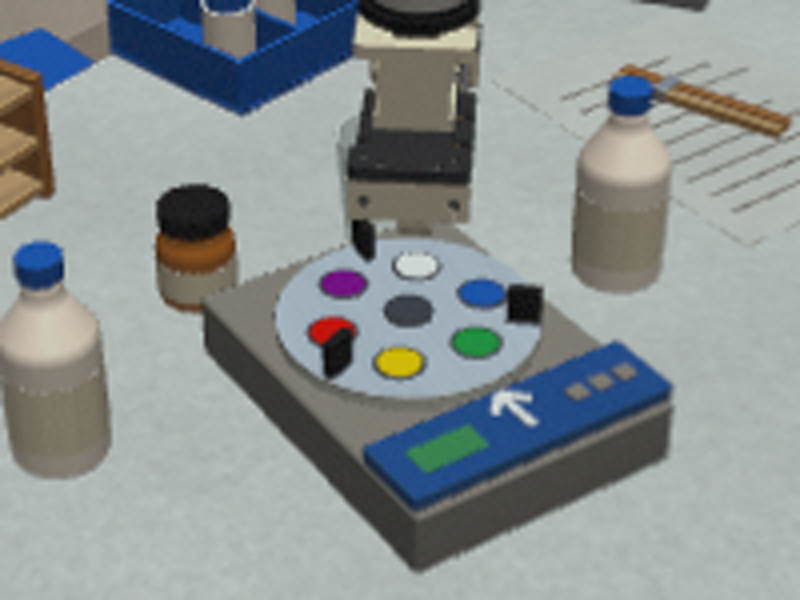

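Only the gripper body hides the fingertips, and they clear everything. I'll start the arc along the tab circle (73 mm radius, 4° a row).

>>> apply_moves(increments=[{"x": 5.1, "y": -0.2, "z": 1, "wx": 0, "wy": 0, "wz": -0.07}, {"x": 5.1, "y": -0.2, "z": 0, "wx": 0, "wy": 0, "wz": -0.07}, {"x": 5.1, "y": -0.2, "z": 0, "wx": 0, "wy": 0, "wz": -0.07}, {"x": 5.1, "y": -0.2, "z": 0, "wx": 0, "wy": 0, "wz": -0.07}, {"x": 5.1, "y": -0.2, "z": 0, "wx": 0, "wy": 0, "wz": -0.07}, {"x": 5.1, "y": -0.2, "z": 0, "wx": 0, "wy": 0, "wz": -0.07}, {"x": 5.1, "y": -0.2, "z": 0, "wx": 0, "wy": 0, "wz": -0.07}, {"x": 5.1, "y": -0.2, "z": 0, "wx": 0, "wy": 0, "wz": -0.07}, {"x": 5.1, "y": -0.2, "z": 0, "wx": 0, "wy": 0, "wz": -0.07}, {"x": 5.1, "y": -0.2, "z": 0, "wx": 0, "wy": 0, "wz": -0.07}])

```text
time_s: 5.08
position: [555.2, -37.9, 75.1]
orientation: [[0.289, 0.957, 0.003], [0.957, -0.289, -0.002], [-0.001, 0.003, -1.0]]
contact_force: [0.7, -1.8, 0.3]
finger_gap: 0.003
gripper_force: 1.1
```

```bash
cat >> h.py <<'E'
def circ(a): # tool pose on the arc at angle a deg
    togo(484+73*np.cos(np.radians(a)),-15+73*np.sin(np.radians(a)),74,a+90)
E
python3 -c "
from h import *
circ(343)
C={n:env.camera(n) for n in('top','side')}
for n in C:
    for r in env.place_of(C[n],'red_filter')[:2]:
        p=atz(C[n],r['at'],63);print(n,r['conf'],p,np.degrees(np.arctan2(p[1]+15,p[0]-484)))
"
```

```text
t 5.08 pos [555.2 -37.9  75.1] yaw 73.19 F [ 0.7 -1.8  0.3]
tool shift [ 1.1 -1.8  1.1] wz 0.0033 q [ 0.66  0.66 -0.84  1.89  0.64  0.87 -0.8 ]
top 0.88 [489.07561968  33.94703875  63.        ] 84.07980723841712
side 0.89 [498.59247096  22.52646276  63.        ] 68.75102425517234
```

>>> apply_moves(increments=[{"x": 5.1, "y": -0.5, "z": 0, "wx": 0, "wy": 0, "wz": -0.07}, {"x": 5.1, "y": -0.5, "z": 0, "wx": 0, "wy": 0, "wz": -0.07}, {"x": 5.1, "y": -0.4, "z": 0, "wx": 0, "wy": 0, "wz": -0.07}, {"x": 5.1, "y": -0.2, "z": 0, "wx": 0, "wy": 0, "wz": -0.07}, {"x": 5.1, "y": -0.2, "z": 0, "wx": 0, "wy": 0, "wz": -0.07}, {"x": 5.1, "y": -0.2, "z": 0, "wx": 0, "wy": 0, "wz": -0.07}, {"x": 5.1, "y": -0.2, "z": 0, "wx": 0, "wy": 0, "wz": -0.07}, {"x": 5.1, "y": -0.2, "z": 0, "wx": 0, "wy": 0, "wz": -0.07}, {"x": 5.1, "y": -0.2, "z": 0, "wx": 0, "wy": 0, "wz": -0.07}])

```text
time_s: 6.03
position: [553.0, 8.2, 74.3]
orientation: [[-0.329, 0.944, 0.002], [0.944, 0.329, -0.001], [-0.002, 0.002, -1.0]]
contact_force: [2.0, -2.3, -0.3]
finger_gap: 0.004
gripper_force: 1.1
```

```bash
python3 -c "
from h import *
circ(379)
c=env.camera('top')
for r in env.place_of(c,'red_filter')[:2]:
        p=atz(c,r['at'],63);print(r['conf'],p,np.degrees(np.arctan2(p[1]+15,p[0]-484)))
"
```

```text
t 6.03 pos [553.    8.2  74.3] yaw 109.21 F [ 2.  -2.3 -0.3]
tool shift [0.6 0.2 0.3] wz 0.0037 q [ 0.66  0.73 -0.97  1.9   0.75  0.93 -0.34]
0.82 [451.79521928  30.34144883  63.        ] 125.38512793982946
0.69 [428.13696306   5.45953777  63.        ] 159.88501425305867
```

>>> apply_moves(increments=[{"x": 5.1, "y": -0.2, "z": 0, "wx": 0, "wy": 0, "wz": -0.07}, {"x": 5.1, "y": -0.2, "z": 0, "wx": 0, "wy": 0, "wz": -0.07}, {"x": 5.1, "y": -0.2, "z": 0, "wx": 0, "wy": 0, "wz": -0.07}, {"x": 5.1, "y": -0.2, "z": 0, "wx": 0, "wy": 0, "wz": -0.07}, {"x": 5.1, "y": -0.2, "z": 0, "wx": 0, "wy": 0, "wz": -0.07}, {"x": 5.1, "y": -0.2, "z": 0, "wx": 0, "wy": 0, "wz": -0.07}, {"x": 5.1, "y": -0.2, "z": 0, "wx": 0, "wy": 0, "wz": -0.07}, {"x": 5.1, "y": -0.2, "z": 0, "wx": 0, "wy": 0, "wz": -0.07}, {"x": 2.5, "y": -0.1, "z": 0, "wx": 0, "wy": 0, "wz": -0.035}, {"x": 0, "y": 0, "z": 0, "wx": 0, "wy": 0, "wz": 0}])

```text
time_s: 6.97
position: [526.6, 43.1, 74.0]
orientation: [[-0.801, 0.599, 0.0], [0.599, 0.801, -0.0], [-0.0, -0.0, -1.0]]
contact_force: [1.4, -0.4, 0.7]
finger_gap: 0.004
gripper_force: 0.3
```

```bash
python3 -c "
from h import *
circ(413)
c=env.camera('top')
for r in env.place_of(c,'red_filter')[:2]:
        p=atz(c,r['at'],63);print(r['conf'],p,np.degrees(np.arctan2(p[1]+15,p[0]-484)))
cv2.imwrite('pics/t2.png',cv2.resize(c['frame'][160:310,190:390,::-1],(800,600),interpolation=2))
"
```

```text
t 6.97 pos [526.6  43.1  74. ] yaw 143.18 F [ 1.4 -0.4  0.7]
tool shift [-1.  1. -0.] wz 0.0031 q [ 0.69  0.77 -1.1   1.96  0.85  0.97  0.09]
0.64 [436.16624042  -1.91438081  63.        ] 164.7002414321858
```

View pics/t2.png

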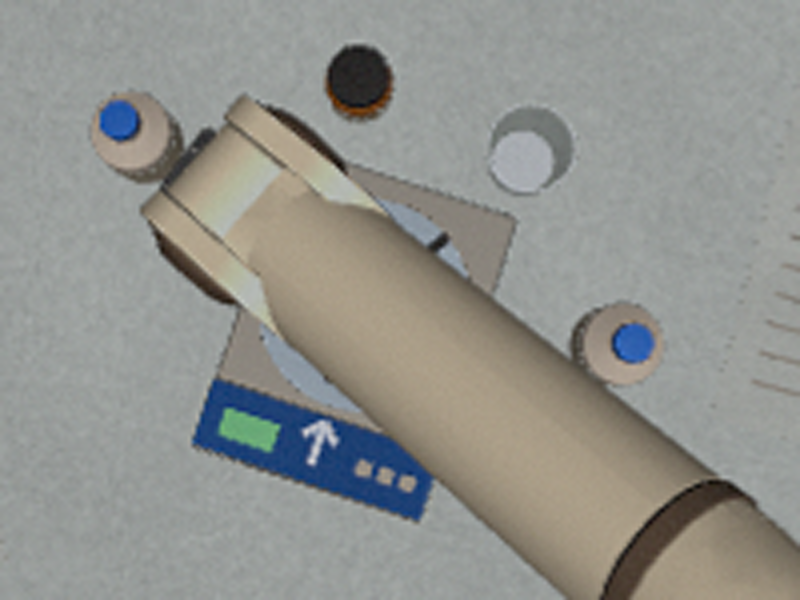

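The arm hides the wheel from above, so I'll use the side view.

```bash
python3 -c "
from h import *
c=env.camera('side')
for t in('red_filter','mark'):
  for r in env.place_of(c,t)[:2]:
        p=atz(c,r['at'],63);print(t,r['conf'],r['at'],p,np.degrees(np.arctan2(p[1]+11,p[0]-484)))
for a in(145,150,155,160.5,165): print(a,(proj(c,[[484+52*np.cos(np.radians(a)),-11+52*np.sin(np.radians(a)),63]])[0]-[210,150])*4)
cv2.imwrite('pics/s2.png',cv2.resize(c['frame'][150:300,210:410,::-1],(800,600),interpolation=2))
"
```

```text
red_filter 0.81 [321.2, 236.7] [443.87044566   2.76410808  63.        ] 161.06845211457494
mark 0.77 [321.0, 237.7] [441.90977423   6.33228937  63.        ] 157.61867784046612
145 [432.71549854 361.06067801]
150 [439.62222482 359.49186488]
155 [446.24895626 357.55812466]
160.5 [453.15022495 355.03050546]
165 [458.44857983 352.66890716]
```

View pics/s2.png

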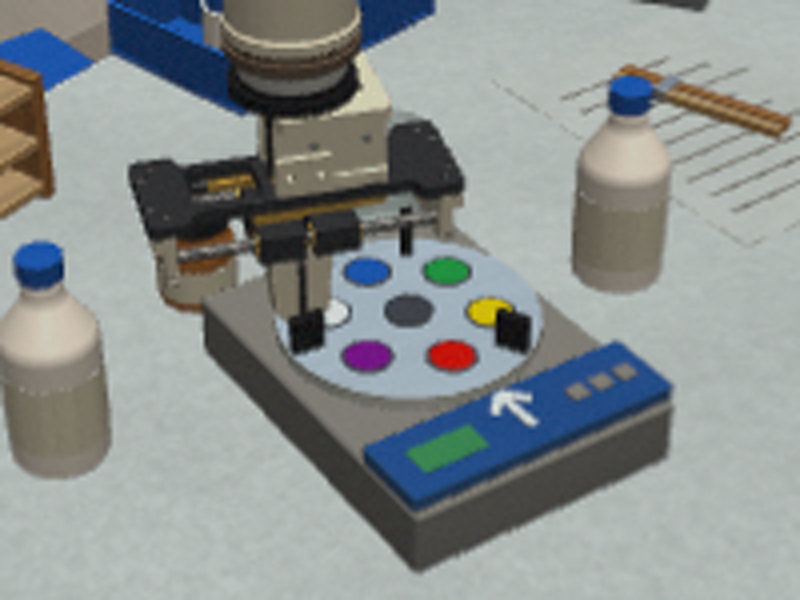

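The side view shows red at crop (452,355), and the predicted place is (453,355), so red is already at the arrow. I'll back the finger off the tab, rise, swing clear and check.

>>> apply_moves(increments=[{"x": -5, "y": 0, "z": 0, "wx": 0, "wy": 0, "wz": 0}, {"x": -9, "y": 0, "z": 0, "wx": 0, "wy": 0, "wz": 0}, {"x": 0, "y": 0, "z": -15, "wx": 0, "wy": 0, "wz": 0}, {"x": 0, "y": 0, "z": -30, "wx": 0, "wy": 0, "wz": 0}, {"x": 0, "y": 0, "z": -35, "wx": 0, "wy": 0, "wz": 0}, {"x": 0, "y": 0, "z": -35, "wx": 0, "wy": 0, "wz": 0}, {"x": 0, "y": 0, "z": -30, "wx": 0, "wy": 0, "wz": 0}, {"x": 0, "y": 0, "z": -15, "wx": 0, "wy": 0, "wz": 0}])

```text
time_s: 7.88
position: [539.4, 35.9, 238.5]
orientation: [[-0.802, 0.598, 0.005], [0.598, 0.802, 0.001], [-0.003, 0.004, -1.0]]
contact_force: [1.2, -0.1, -0.5]
finger_gap: 0.005
gripper_force: 0.0
```

```bash
python3 -c "
from h import *
togo(380,-380,235,143)"
```

```text
t 7.88 pos [539.4  35.9 238.5] yaw 143.29 F [ 1.2 -0.1 -0.5]
tool shift [-120.8 -428.8    2.4] wz 0.005 q [ 0.84  0.6  -1.32  1.8   0.62  1.23  0.28]
```

>>> apply_moves(increments=[{"x": -8, "y": -28.6, "z": 0, "wx": 0, "wy": 0, "wz": 0}, {"x": -8, "y": -28.6, "z": 0, "wx": 0, "wy": 0, "wz": 0}, {"x": -8, "y": -28.6, "z": 0, "wx": 0, "wy": 0, "wz": 0}, {"x": -8, "y": -28.6, "z": 0, "wx": 0, "wy": 0, "wz": 0}, {"x": -8, "y": -28.6, "z": 0, "wx": 0, "wy": 0, "wz": 0}, {"x": -8, "y": -28.6, "z": 0, "wx": 0, "wy": 0, "wz": 0}, {"x": -8, "y": -28.6, "z": 0, "wx": 0, "wy": 0, "wz": 0}, {"x": -8, "y": -28.6, "z": 0, "wx": 0, "wy": 0, "wz": 0}, {"x": -8, "y": -28.6, "z": 0, "wx": 0, "wy": 0, "wz": 0}, {"x": -8, "y": -28.6, "z": 0, "wx": 0, "wy": 0, "wz": 0}, {"x": -8, "y": -28.6, "z": 0, "wx": 0, "wy": 0, "wz": 0}, {"x": -8, "y": -28.6, "z": 0, "wx": 0, "wy": 0, "wz": 0}, {"x": -8, "y": -28.6, "z": 0, "wx": 0, "wy": 0, "wz": 0}, {"x": -8, "y": -28.6, "z": 0, "wx": 0, "wy": 0, "wz": 0}, {"x": -8, "y": -28.6, "z": 0, "wx": 0, "wy": 0, "wz": 0}])

```text
time_s: 9.13
position: [376.4, -382.1, 233.9]
orientation: [[-0.801, 0.598, -0.0], [0.598, 0.801, 0.0], [0.001, 0.0, -1.0]]
contact_force: [0.2, -0.4, 0.6]
finger_gap: 0.003
gripper_force: 0.0
```

```bash
python3 -c "
from h import *
c=env.camera('top')
cv2.imwrite('pics/t3.png',cv2.resize(c['frame'][160:310,190:390,::-1],(800,600),interpolation=2))
for t in('red_filter','mark'): print([(r['conf'],((np.array(r['at'])-[190,160])*4).round(),atz(c,r['at'],63).round(1)) for r in env.place_of(c,t)[:2]])
"
```

```text
[(0.67, array([329., 366.]), array([432.9,  10.7,  63. ])), (0.57, array([368., 308.]), array([477.4, -20.9,  63. ]))]
[(0.7, array([334., 369.]), array([430. ,   6.4,  63. ]))]
```

View pics/t3.png

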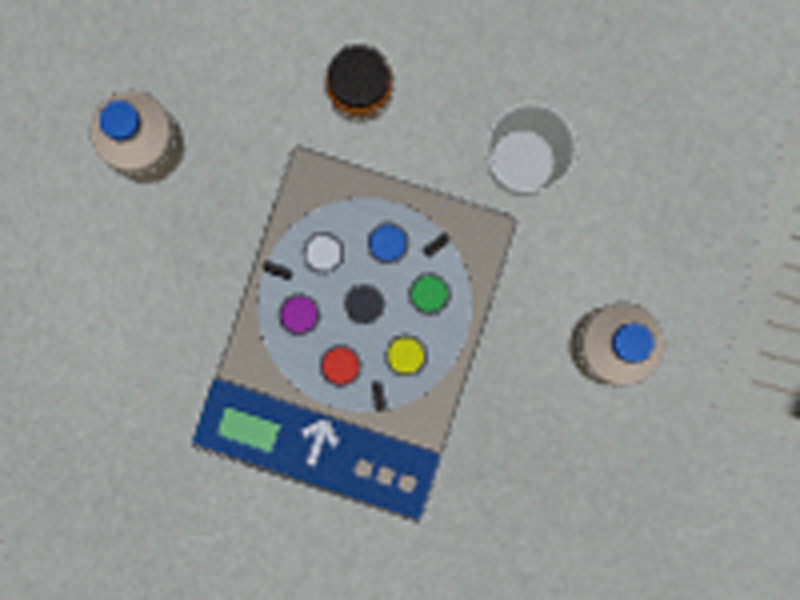

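The top view shows red at (340,365), slightly short of the arrow line, and the housing and other things haven't moved. I'll refit to quantify the error.

Run:
```python
from h import *
from scipy.optimize import least_squares
H=np.array([[-150,95,63],[-150,-95,63],[-95,95,63],[-95,-95,63],[105,95,50],[105,-95,50]],float)
top=[(194,446),(419,521),(215,379),(442,452),(297,145),(517,216),(340,365),(406,356),(430,294),(388,242),(323,252),(299,314)]
side=[(416,503),(671,389),(366,453),(617,343),(205,300),(435,213),(452,355),None,(446,271),(367,271),None,(367,356)]
C={n:env.camera(n) for n in("top","side")}
def res(p,n):
    L,o=(top,(190,160)) if n=="top" else (side,(210,150))
    a=p[3]+np.pi+p[2]+np.arange(6)*np.pi/3;c,s=np.cos(p[2]),np.sin(p[2]);h=H.copy()
    h[:,:2]=H[:,:2]@np.array([[c,s],[-s,c]])+p[:2]
    q=proj(C[n],np.vstack([h,np.c_[p[0]+52*np.cos(a),p[1]+52*np.sin(a),63+0*a]]));k=[i for i in range(12) if L[i]]
    return (q[k]-(np.array([L[i] for i in k])/4+o-.4)).ravel()
for n in C:
    r=least_squares(res,[484,-15,-.3,0],args=(n,));cov=np.linalg.inv(r.jac.T@r.jac)*2*r.cost/18
    print(n,r.x[:2].round(1),np.degrees(r.x[2:]).round(2),"sd",np.degrees(cov[3,3]**.5).round(2))
```

```text
top [483.2 -17.4] [-19.11  -3.23] sd 0.74
side [484.1 -11.1] [-19.54  -2.57] sd 1.33
```

The wheel is about 3° short of the arrow, which is 2.7 mm at the filter. That is well inside the 6 mm tolerance, so I'm handing in.

```bash
python3 -c "
from cell import env
print(env.hand_in())"
```

```text
the job is handed in; nothing more can be done
None
```

The red filter is at the white arrow, about 3° (2.7 mm) short by my camera fit and within the 6 mm allowed; the arm is clear, nothing around the wheel appears to have moved, and the job is handed in (no verdict was shown).

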